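Shake toffees out over a four-part dish

TASK

Pick up the toffee shaker by its upright grip and shake all six toffees out of its spout over the white dish, sharing them out evenly enough that none of its four sections stays empty. Do not touch the toffees with the gripper and do not shift the mug, stapler or tape dispenser; finally stand the empty shaker upright on the bare desk and let go of it.

Things in the scene. Friction and masses are not known exactly. Their poses are not given: they have to be found in the camera images.
- shaker: loose long low aluminium box, 179 mm long (x), 40 wide (y), clear roof 31 mm up, 0.25 kg. Origin on the underside, z up; the spout is its -x end, the closed back is at x = +84 mm. Floor 4 mm thick, channel 32 mm wide and 24 high; the last 29 mm of the spout have low walls, no roof and no lip. The toffees lie in one row in it
- shaker_grip (a point): point to grip the shaker: in the wooden upright plate on its roof, which is 60 mm long (shaker x), 18 mm thick (shaker y) and reaches from 31 to 83 mm above the shaker's underside; this point is 58 mm above the underside at shaker x = y = 0; the fingers close along the shaker's y
- shaker_spout (a point): middle of the floor edge at the open end of the spout, at (-95, 0, 4) mm in the shaker's frame; toffees drop off here. They stay put while the shaker is level and slide by themselves when it is tilted spout down by some 22 to 33 degrees (friction differs from day to day), at less when shaken
- dish: fixed white four-part dish, 120 mm (x) by 281 mm (y), 28 mm high; walls, floor and the three partitions 5 mm thick, partitions as high as the rim and at y = -69, 0 and +69 mm. Origin under its centre; sections in a row along its y
- section_1 (a point): centre of the floor (5 mm up) of the dish's section at its -y end; each section is 110 mm (x) by 64 mm (y) inside
- section_2 (a point): centre of the floor of the second section from the dish's -y end
- section_3 (a point): centre of the floor of the third section from the dish's -y end
- section_4 (a point): centre of the floor of the section at the dish's +y end
- toffee_1: one of six loose brown round toffees, thick discs 24 mm across and 16 mm high, about 18 g; origin at the centre of one flat face; at the start it lies in the shaker
- toffee_2: one of six loose brown round toffees, thick discs 24 mm across and 16 mm high, about 18 g; origin at the centre of one flat face; at the start it lies in the shaker
- toffee_3: one of six loose brown round toffees, thick discs 24 mm across and 16 mm high, about 18 g; origin at the centre of one flat face; at the start it lies in the shaker
- toffee_4: one of six loose brown round toffees, thick discs 24 mm across and 16 mm high, about 18 g; origin at the centre of one flat face; at the start it lies in the shaker
- toffee_5: one of six loose brown round toffees, thick discs 24 mm across and 16 mm high, about 18 g; origin at the centre of one flat face; at the start it lies in the shaker
- toffee_6: one of six loose brown round toffees, thick discs 24 mm across and 16 mm high, about 18 g; origin at the centre of one flat face; at the start it lies in the shaker
- mug_1: loose white spotted mug, 82x114x91 mm, a bystander; origin under it
- stapler: loose black stapler, 34x145x47 mm, a bystander; origin under it
- tape_dispenser: loose black tape dispenser, 50x155x80 mm, a bystander; origin under it
There are look-alikes about, which are no part of the job. Of the things that look like the shaker, the smaller one is meant.

How it is judged:
By the outcome, as a careful person would: the job done as asked, in the order asked, and still so for the second after the job is handed in, with the robot touching nothing.
It also fails if it takes over 72 s, if anything falls off the work surface, if the arm or the gripper's body presses on something with over 40 N, if the wrist force passes 120 N, or if a joint passes its speed limit or range.

ROBOT

A 7-joint arm with a two-finger parallel gripper is mounted at the origin on a cart in front of the work surface, level with it; the furniture and walls round the work are solid. World frame = base frame: x ahead of the robot, y to its left, z up, the work surface at z = 0. Lengths are in m, angles in rad, forces in N, time in s.
With the tool pointing down it reaches from about 0.425 to 0.875 m from the base axis. Payload 4.7 kg.
Tool frame: the origin (TCP) lies between the finger pads; the fingertips stand 19 mm ahead of it and the grasp point (between the pads) is the TCP (ctrl.tip_extent is the distance from the TCP to the fingertips, in m); z points along the fingers, y is the line along which they close (so a half turn about z gives the same grasp; the last joint's range is limited). The gripper opens to 87 mm and grips with 3 to 60 N. Pads are 19 mm wide; open, the fingers measure 117 mm over their backs; the gripper's body (75 mm by 190 mm) begins 51 mm behind the grasp point.
Start: joints at [-1.167, 0.321, -0.07, 1.45, 0.023, 1.371, -0.057], TCP at [0.247, 0.601, 0.242] pointing down, gripper open.
Joint ranges: [-2.86, 2.86], [-0.3, 2.09], [-1.38, 1.24], [0.06, 2.45], [-1.56, 4.7], [0.09, 2.05], [-2.69, 2.69]. Speed limits (rad/s): [2.57, 2.57, 3.14, 3.14, 3.14, 3.14, 3.14].

INTERFACE

Orientations are given as a rotation vector (axis times angle).
In Python, from bench import ctrl gives the robot as it stands.
- The arm moves only by the shell command python3 -m crank 'ROWS' [OPENING] [FORCE]. ROWS is JSON, a list of rows, each an object of numbers: "tx", "ty", "tz": the shift along the tool's x, y, z in mm; "turn": the turn about the tool's z in units of 5 degrees (1.0 is 5 degrees). In form: [{"tx": .., "ty": .., "tz": .., "turn": ..}, ...]. A call has 1 to 5 rows; each row is the pose to reach, as a shift and turn from the pose commanded when the call began, along the tool's axes at that moment; what a row does not reach only later rows make up. A row lasts 1/8 s, in which the tool goes at most 62.5 mm and 10.7 degrees, less where a joint would pass 70% of its speed; a pose out of reach is approached as far as the arm can. A call with a gripper value outside its range is refused whole. OPENING is the finger opening in mm, from 0 to 87, set as the call begins (- or left out, the last holds). The fingers move at their own pace and stop on an object; FORCE is the grip in N (left out, the last holds). Time passes only in rows, so rows that repeat a pose let the fingers close. It gives the time, the measured TCP pose, the force, the opening and the grip force at its end, in the units of the state.
- ctrl.get_state(): the state, without advancing time (a new reading comes with each control period).
- ctrl.get_image(name): name is "scene" or "top"; returns (picture, depth): 420x560x3 uint8, red, green, blue; 420x560 float32, m along the optical axis (not along the pixel's ray), 0 where there is no reading.
- ctrl.camera_model(name): a dict with "intrinsics" (3x3 intrinsics, pixels), "origin" and "orientation" of the camera in the world. Camera axes: x right, y down, z forward; pixel columns grow to the right and rows downward; lengths in m; the calibration is good to about 2 mm. A picture is of the moment at which its call begins. camera_model takes no time and is no camera call.
- ctrl.close_job(): hands the job in; it is judged then, once.
Trained networks look in the newest picture that a camera, given by its name, has taken for a name from the list of things; names that differ only in an ending like _2 or _b are one class to them, and where a whole thing is asked for, a point or a joint stands for the part that bears it (a point fixed in the world has none). Each returns a list of dicts, best first, with "confidence" (0 to 1); they miss things now and then, are a little off and sometimes report something else, mostly with a low value. They report only what shows in the picture. A call takes as long as a camera call. They do not tell look-alikes from the thing itself.
- ctrl.recognise(camera, query): "xyz" ([x, y, z] in m, in world coordinates, good to about 4 mm: the middle of the surface that is visible of it).
- ctrl.mark_of(camera, query): "xyz" ([x, y, z] in m, in world coordinates, good to about 4 mm: a listed point, or the origin of a listed thing).
The state is a dict: "time": time; "joint_positions": joint angles; "qd": joint speeds; "joint_torque": joint torques, N m; "position": TCP position; "tool_rot": TCP orientation; "ft_force": force on the tool from outside, world axes, zero at the start; "torque": the same for the moment, N m; "grip_width": opening from 0.0 (shut) to 1.0 (fully open); "grip_force": force on a finger pad.
Only numpy, scipy, OpenCV 4.12 (cv2) and the standard library are available. Lean on these libraries where they do the work, as an engineer would, in place of code of your own. Each camera call takes 0.05 s, during which the arm holds its last target. There are 200 camera calls.

## Working session

There is one attempt and no reset: what is moved stays moved. The work goes in short steps, Python scripts to look and compute and a shell command to move; the robot and the scene stay as the last step left them, time stands still between calls to the robot, and variables do not carry over. Pictures are saved under pics/ and viewed, at most 10 in all, crops included, and the job is handed in when it is done.

```bash
ls; mkdir -p pics; python3 - <<'E'
from bench import ctrl
import cv2,numpy as np
for c in("scene","top"):
    im,d=ctrl.get_image(c); cv2.imwrite(f"pics/{c}0.png",im[:,:,::-1]); np.savez(f"{c}0.npz",im=im,d=d)
    m=ctrl.camera_model(c); print(c,np.round(m["intrinsics"],1).tolist(),np.round(m["origin"],3),np.round(m["orientation"],3).tolist())
    for q in("shaker","shaker_grip","shaker_spout","dish","section_1","mug_1","stapler","tape_dispenser","toffee_1"):
        print(q,[(np.round(r["xyz"],3).tolist(),round(r["confidence"],2)) for r in ctrl.mark_of(c,q)])
s=ctrl.get_state();print(s)
E
```

```text
pics
scene [[519.5, 0.0, 274.8], [0.0, 519.5, 200.3], [0.0, 0.0, 1.0]] [-0.204 -0.63   1.081] [-2.153, 1.143, -0.455]
shaker [([0.503, -0.204, -0.005], 0.72), ([0.472, -0.5, 0.005], 0.69)]
shaker_grip [([0.502, -0.205, 0.057], 0.78), ([0.467, -0.493, 0.076], 0.65)]
shaker_spout [([0.416, -0.237, 0.002], 0.83), ([0.345, -0.466, 0.007], 0.64)]
dish [([0.516, 0.118, -0.004], 0.77)]
section_1 [([0.525, 0.155, 0.007], 0.92), ([0.482, 0.018, 0.006], 0.91), ([0.549, 0.216, 0.002], 0.76), ([0.508, 0.084, 0.008], 0.61)]
mug_1 [([0.745, 0.212, -0.004], 0.6)]
stapler [([0.805, 0.021, -0.004], 0.57), ([0.697, -0.133, -0.003], 0.56)]
tape_dispenser [([0.804, 0.021, -0.001], 0.65)]
toffee_1 [([0.451, -0.225, 0.0], 0.39)]
top [[383.2, 0.0, 274.2], [0.0, 383.2, 217.3], [0.0, 0.0, 1.0]] [ 0.503 -0.131  1.029] [-2.152, 2.149, -0.088]
shaker [([0.504, -0.207, 0.002], 0.92), ([0.47, -0.497, 0.002], 0.89)]
shaker_grip [([0.468, -0.49, 0.077], 0.95), ([0.501, -0.205, 0.058], 0.67)]
shaker_spout [([0.413, -0.24, 0.004], 0.81), ([0.349, -0.465, 0.005], 0.81)]
dish [([0.514, 0.117, -0.002], 0.84)]
section_1 
[... 340 characters left out ...]
positions': array([-1.16690383,  0.32099527, -0.07011404,  1.45048702,  0.02261628,
        1.37075735, -0.05687834]), 'qd': array([2.69562129e-05, 8.94793247e-04, 8.40563888e-04, 1.49648976e-03,
       7.62550260e-04, 9.99079648e-04, 9.82973902e-04]), 'joint_torque': array([-7.07428262e-04, -4.91113651e+01, -4.03184853e-01, -3.12777758e+01,
       -6.34868047e-02,  3.38062900e-02,  8.84626132e-06]), 'position': array([0.24703113, 0.60127071, 0.24159624]), 'tool_rot': array([6.08312729e-01, 3.08205526e+00, 2.02128498e-04]), 'ft_force': array([ 0.27708771, -0.58413674,  0.1319601 ]), 'torque': array([-0.01015629, -0.03123526,  0.0118388 ]), 'grip_force': 0.0, 'grip_width': 0.9980403509280187}
```

View pics/scene0.png

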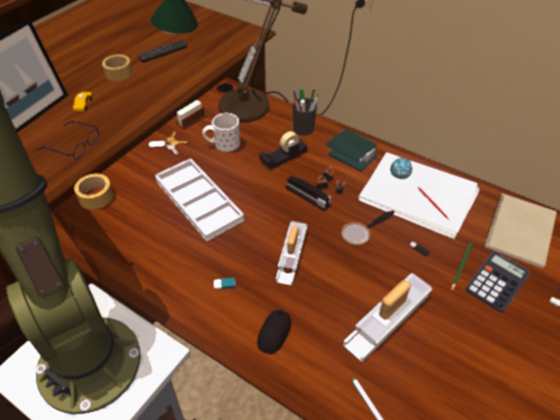

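View pics/top0.png

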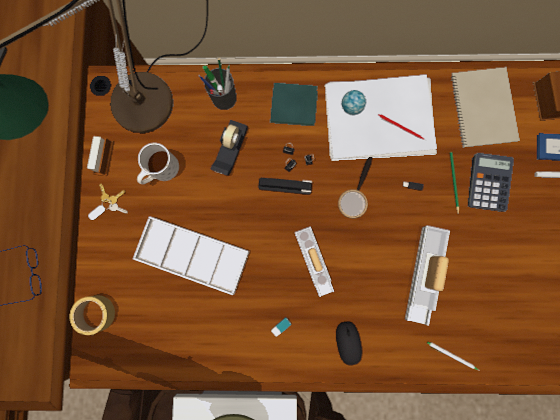

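Candidates for the shaker are the small one at scene (292,252) / top (314,262) and the larger one at scene (390,315) / top (430,275). The smaller one is meant, so I choose scene (292,252). I'll check it in a close crop and measure it.

```bash
cat > h.py <<'E'
from bench import ctrl
import numpy as np,cv2
from scipy.spatial.transform import Rotation as R
def proj(c,P):
    m=ctrl.camera_model(c);r=R.from_rotvec(m["orientation"]).as_matrix()
    q=(np.atleast_2d(P)-m["origin"])@r;uv=q@np.array(m["intrinsics"]).T
    return uv[:,:2]/uv[:,2:]
def cloud(c,d):
    m=ctrl.camera_model(c);K=np.array(m["intrinsics"]);v,u=np.mgrid[:d.shape[0],:d.shape[1]]
    p=np.stack([(u-K[0,2])/K[0,0]*d,(v-K[1,2])/K[1,1]*d,d],-1)
    return p@R.from_rotvec(m["orientation"]).as_matrix().T+m["origin"]
def rows(goal,yaw_y=None):
    """shift in current tool axes (mm); turn (5deg units) so tool y lies along world angle yaw_y (deg), mod 180"""
    s=ctrl.get_state();T=R.from_rotvec(s["tool_rot"]).as_matrix()
    print("shift",np.round(T.T@(np.array(goal)-s["position"])*1000,1),"ydir",np.round(np.degrees(np.arctan2(T[1,1],T[0,1])),2),"x",np.round(T[:,0],3),"z",np.round(T[:,2],3))
    if yaw_y is not None:
        a=np.degrees(np.arctan2(T[1,1],T[0,1]))-yaw_y  # tool z down: +turn lowers world yaw
        print("turn units",(a/5),"or",((a+90)%180-90)/5)
E
python3 - <<'E'
from h import *
s=np.load("scene0.npz")["im"];t=np.load("top0.npz");ti,d=t["im"],t["d"]
a=cv2.resize(s[205:295,255:325],None,fx=5.5,fy=5.5,interpolation=cv2.INTER_CUBIC)
b=cv2.resize(ti[220:305,285:345],None,fx=6,fy=6,interpolation=cv2.INTER_CUBIC)
h=max(a.shape[0],b.shape[0]);a=cv2.copyMakeBorder(a,0,h-a.shape[0],0,0,0);b=cv2.copyMakeBorder(b,0,h-b.shape[0],0,0,0)
cv2.imwrite("pics/crop.png",np.hstack([a,b])[:,:,::-1])
P=cloud("top",d)
m=(abs(P[...,0]-.5)<.12)&(abs(P[...,1]+.205)<.09)
for lo,hi in((.02,.1),(.07,.1)):
    q=P[m&(P[...,2]>lo)&(P[...,2]<hi)];r=cv2.minAreaRect((q[:,:2]*1000).astype(np.float32));print(lo,len(q),r,q[:,2].max(),np.median(q[:,2]))
m=(abs(P[...,0]-.51)<.13)&(abs(P[...,1]-.118)<.19)&(P[...,2]>.012)&(P[...,2]<.045)
print("dish",cv2.minAreaRect((P[m][:,:2]*1000).astype(np.float32)))
print(proj("top",[[.4145,-.2385,.004],[.5015,-.205,.083]]))
rows([.503,-.205,.14],111-180)
E
```

```text
0.02 989 ((512.597900390625, -202.88870239257812), (149.64508056640625, 44.132415771484375), 20.316600799560547) 0.0858302022485401 0.031244045362431194
0.07 176 ((503.9100646972656, -205.8653106689453), (59.331626892089844, 17.92057991027832), 20.1320743560791) 0.0858302022485401 0.08133155152877924
dish ((515.1714477539062, 117.34349060058594), (281.5152893066406, 119.96507263183594), 70.85238647460938)
[[326.10182273 293.97991381]
 [315.35031755 260.62061097]]
shift [-543.1 -648.6  101.5] ydir 67.67 x [-0.925  0.38  -0.   ] z [ 0.  0. -1.]
turn units 27.333959585830122 or -8.66604041416988
```

View pics/crop.png

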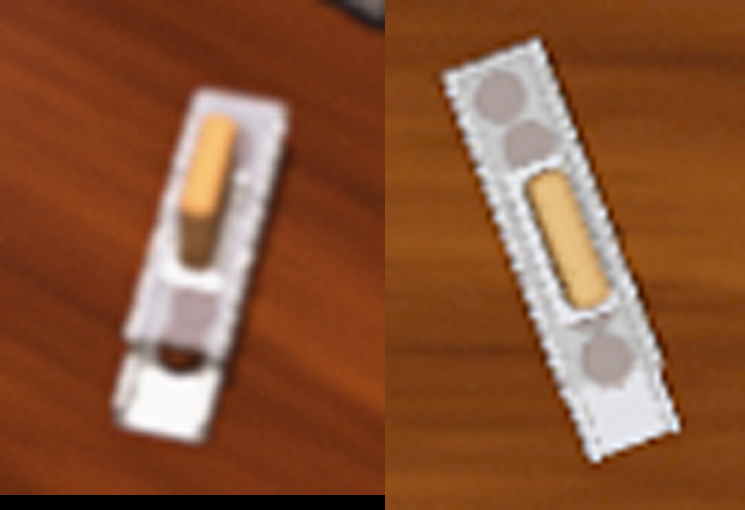

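The crop shows the small shaker with the toffees behind its clear roof and the spout at the lower end (top about 326,294). The choice is right, so I'm moving.

```bash
python3 -m crank '[{"tx":-50,"ty":-30},{"tx":-102,"ty":-64},{"tx":-154,"ty":-98},{"tx":-206,"ty":-132},{"tx":-258,"ty":-166}]' 60 
python3 -m crank '[{"tx":-52,"ty":-34},{"tx":-104,"ty":-68},{"tx":-147,"ty":-110},{"tx":-170,"ty":-165},{"tx":-190,"ty":-222}]'
python3 -c "
from h import *
rows([.5035,-.2055,.14],110.2-180)"
```

```text
shift [-543.8 -648.8  101.5] ydir 67.67 x [-0.925  0.38  -0.   ] z [ 0.  0. -1.]
turn units 27.493959585830122 or -8.506040414169878$[0]: bad value
$[0]: bad value
```

```bash
python3 -m crank '[{"tx":-50,"ty":-30,"tz":0,"turn":0},{"tx":-102,"ty":-64,"tz":0,"turn":0},{"tx":-154,"ty":-98,"tz":0,"turn":0},{"tx":-206,"ty":-132,"tz":0,"turn":0},{"tx":-258,"ty":-166,"tz":0,"turn":0}]' 60 &&
python3 -m crank '[{"tx":-52,"ty":-34,"tz":0,"turn":0},{"tx":-104,"ty":-68,"tz":0,"turn":0},{"tx":-147,"ty":-110,"tz":0,"turn":0},{"tx":-170,"ty":-165,"tz":0,"turn":0},{"tx":-190,"ty":-222,"tz":0,"turn":0}]'
python3 -c "
from h import *
rows([.5035,-.2055,.14],110.2-180)"
```

```text
time: 1.62
position: [0.4236, 0.3479, 0.2419]
tool_rot: [0.608, 3.082, 0.001]
ft_force: [1.0, 0.5, -0.4]
grip_width: 0.697
grip_force: 0.0
time: 2.25
position: [0.5142, 0.07, 0.2417]
tool_rot: [0.609, 3.081, 0.0]
ft_force: [0.9, 0.3, 0.5]
grip_width: 0.688
grip_force: 0.0
shift [ -94.8 -258.9  101.7] ydir 67.64 x [-0.925  0.38  -0.001] z [ 0.001  0.    -1.   ]
turn units 27.488835362030454 or -8.511164637969546
```

```bash
python3 -m crank '[{"tx":-19,"ty":-52,"tz":10,"turn":-1.7},{"tx":-38,"ty":-104,"tz":30,"turn":-3.4},{"tx":-57,"ty":-156,"tz":50,"turn":-5.1},{"tx":-76,"ty":-208,"tz":70,"turn":-6.8},{"tx":-95,"ty":-259,"tz":90,"turn":-8.5}]' && python3 -m crank '[{"tx":0,"ty":0,"tz":0,"turn":0},{"tx":0,"ty":0,"tz":0,"turn":0}]'
python3 -c "
from h import *
rows([.5035,-.2055,.06],110.2-180)"
```

```text
time: 2.88
position: [0.5036, -0.2034, 0.152]
tool_rot: [-0.55, 3.092, -0.0]
ft_force: [0.9, 0.5, -0.2]
grip_width: 0.686
grip_force: 0.0
time: 3.12
position: [0.5039, -0.2012, 0.1523]
tool_rot: [-0.541, 3.094, 0.001]
ft_force: [0.2, -0.1, 0.2]
grip_width: 0.688
grip_force: 0.0
shift [ 1.8 -4.  92.3] ydir 109.85 x [-0.941 -0.34  -0.   ] z [ 0.     0.001 -1.   ]
turn units 35.92942909866305 or -0.07057090133695283
```

```bash
python3 -m crank '[{"tx":2,"ty":-4,"tz":30,"turn":0},{"tx":2,"ty":-4,"tz":70,"turn":0},{"tx":2,"ty":-4,"tz":93,"turn":0},{"tx":2,"ty":-4,"tz":93,"turn":0}]' && python3 -m crank '[{"tx":0,"ty":0,"tz":0,"turn":0},{"tx":0,"ty":0,"tz":0,"turn":0},{"tx":0,"ty":0,"tz":0,"turn":0},{"tx":0,"ty":0,"tz":0,"turn":0}]' 0 45 && python3 -m crank '[{"tx":0,"ty":0,"tz":-10,"turn":0},{"tx":0,"ty":0,"tz":-20,"turn":0},{"tx":0,"ty":0,"tz":-20,"turn":0}]'
python3 -c "
from h import *
rows([.5035,-.2055,.10],110.2-180)"
```

```text
time: 3.62
position: [0.5026, -0.2037, 0.058]
tool_rot: [0.546, -3.091, -0.003]
ft_force: [0.2, -0.6, -0.4]
grip_width: 0.692
grip_force: 0.0
time: 4.12
position: [0.5034, -0.2063, 0.0596]
tool_rot: [-0.543, 3.093, -0.0]
ft_force: [-1.0, 0.1, 0.3]
grip_width: 0.319
grip_force: 0.0
time: 4.5
position: [0.5035, -0.2064, 0.0799]
tool_rot: [-0.543, 3.093, -0.0]
ft_force: [0.0, -0.4, -4.5]
grip_width: 0.201
grip_force: 45.0
shift [ -0.3   0.8 -20.1] ydir 109.9 x [-0.94  -0.34  -0.001] z [ 0.001 -0.    -1.   ]
turn units 35.94023766366788 or -0.05976233633211905
```

```bash
python3 - <<'E'
from h import *
im,d=ctrl.get_image("top");np.savez("top1.npz",im=im,d=d)
P=cloud("top",d)
def box(n,x0,x1,y0,y1,z0,z1=.2):
    m=(P[...,0]>x0)&(P[...,0]<x1)&(P[...,1]>y0)&(P[...,1]<y1)&(P[...,2]>z0)&(P[...,2]<z1)
    q=P[m]; print(n,len(q),np.round(cv2.boxPoints(cv2.minAreaRect((q[:,:2]*1000).astype(np.float32)))).tolist(),"zmax",q[:,2].max().round(3)) if len(q) else print(n,0)
box("mug",.66,.83,.14,.3,.02);box("tape",.7,.92,-.05,.09,.02);box("stapler",.65,.76,-.22,-.03,.02)
m=(abs(P[...,0]-.5)<.13)&(abs(P[...,1]+.205)<.1)&(P[...,2]>.035)&(P[...,2]<.062)
print("roof z",np.median(P[m][:,2]))
E
```

```text
mug 1181 [[690.0, 167.0], [793.0, 156.0], [802.0, 236.0], [700.0, 248.0]] zmax 0.094
tape 857 [[726.0, -18.0], [916.0, -31.0], [922.0, 54.0], [732.0, 68.0]] zmax 0.143
stapler 512 [[680.0, -198.0], [751.0, -208.0], [772.0, -70.0], [700.0, -60.0]] zmax 0.051
roof z 0.04156279205488278
```

```bash
python3 -m crank '[{"tx":-6,"ty":4,"tz":-8,"turn":0},{"tx":-19,"ty":15,"tz":-20,"turn":0},{"tx":-37,"ty":29,"tz":-32,"turn":0},{"tx":-60,"ty":46,"tz":-39,"turn":0},{"tx":-82,"ty":64,"tz":-42,"turn":0}]' >/dev/null && python3 -m crank '[{"tx":-22,"ty":17,"tz":0,"turn":1.2},{"tx":-45,"ty":35,"tz":0,"turn":2.4},{"tx":-67,"ty":52,"tz":0,"turn":3.6},{"tx":-86,"ty":67,"tz":0,"turn":4.8},{"tx":-99,"ty":77,"tz":0,"turn":6}]' > /dev/null && python3 -m crank '[{"tx":0,"ty":0,"tz":0,"turn":0},{"tx":0,"ty":0,"tz":0,"turn":0}]'
python3 - <<'E'
from h import *
rows([.629,-.006,.12],80)
im,d=ctrl.get_image("scene");np.savez("s2.npz",im=im,d=d)
cv2.imwrite("pics/s2.png",cv2.resize(im[120:290,140:380],None,fx=3.3,fy=3.3,interpolation=cv2.INTER_CUBIC)[:,:,::-1])
E
```

```text
time: 6.05
position: [0.6247, -0.0129, 0.121]
tool_rot: [-0.274, -3.129, 0.001]
ft_force: [0.3, -0.4, -4.8]
grip_width: 0.205
grip_force: 45.0
shift [-3.   7.5  1. ] ydir 79.97 x [-0.985  0.174  0.001] z [-0.001 -0.001 -1.   ]
turn units -0.005530649178024305 or -0.005530649178024305
```

View pics/s2.png

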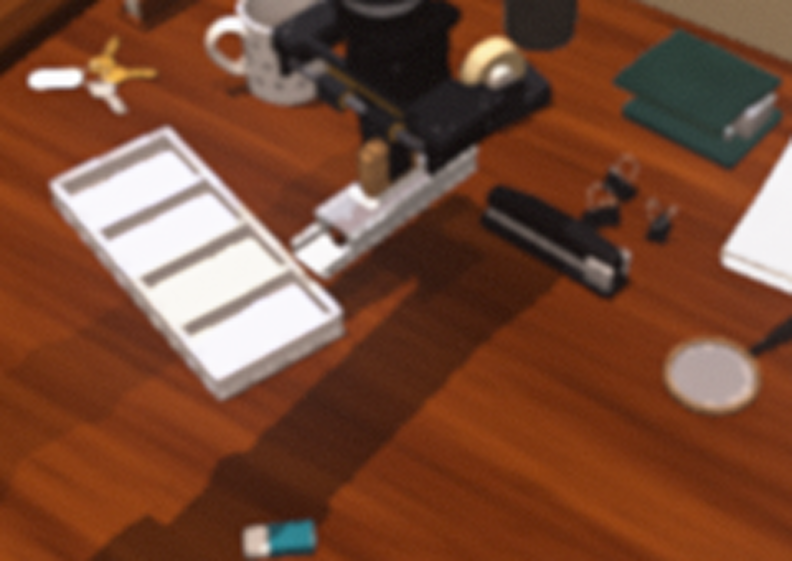

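```bash
cat > look.py <<'E'
from h import *
import sys
c=np.array([.515,.1175]);a=np.radians(-19.15);ex=np.array([np.cos(a),np.sin(a)]);ey=np.array([-ex[1],ex[0]])
def see(show=False):
    for cam in("scene","top"):
        im,d=ctrl.get_image(cam);P=cloud(cam,d);f=im.astype(int)
        l=(P[...,:2]-c);X=l@ex*1000;Y=l@ey*1000
        m=((f[...,0]-f[...,2]>25)&(f.sum(-1)<420)&(P[...,2]>.006)&(P[...,2]<.05)&(abs(X)<62)&(abs(Y)<142)).astype(np.uint8)
        n,_,st,ce=cv2.connectedComponentsWithStats(m)
        print(cam,"blobs(area,X,Y,z):",[(int(st[i,4]),*[int(round(float(np.median(q[_==i])))) for q in(X,Y,P[...,2]*1000)]) for i in range(1,n) if st[i,4]>15])
        r=ctrl.mark_of(cam,"toffee_1")
        print("  net:",[(*[int(round(float(v))) for v in((np.array(t["xyz"][:2])-c)@ex*1000,(np.array(t["xyz"][:2])-c)@ey*1000,t["xyz"][2]*1000)],round(t["confidence"],2)) for t in r])
        if cam=="scene":
            T=ctrl.get_state()["position"];u=proj("scene",[T+[-.08,0,-.05]])[0].astype(int)
            if show: cv2.imwrite(f"pics/{show}.png",cv2.resize(im[120:290,140:380],None,fx=3.3,fy=3.3,interpolation=cv2.INTER_CUBIC)[:,:,::-1])
see(sys.argv[1] if len(sys.argv)>1 else False)
E
python3 -m crank '[{"tx":2,"ty":2,"tz":0,"turn":0},{"tx":10,"ty":5,"tz":0,"turn":0},{"tx":26,"ty":7,"tz":0,"turn":0},{"tx":51,"ty":7,"tz":0,"turn":0},{"tx":26,"ty":7,"tz":0,"turn":0}]' && python3 -m crank '[{"tx":-16,"ty":0,"tz":0,"turn":0},{"tx":-26,"ty":0,"tz":0,"turn":0},{"tx":-30,"ty":0,"tz":0,"turn":0},{"tx":-30,"ty":0,"tz":0,"turn":0}]'
python3 look.py s3
```

```text
time: 6.72
position: [0.5962, 0.0006, 0.1201]
tool_rot: [-0.274, -3.123, -0.004]
ft_force: [1.8, -0.3, -3.7]
grip_width: 0.205
grip_force: 45.0
time: 7.22
position: [0.6301, -0.0059, 0.1211]
tool_rot: [-0.277, -3.129, -0.0]
ft_force: [0.3, -0.0, -4.1]
grip_width: 0.207
grip_force: 45.0
scene blobs(area,X,Y,z): []
  net: [(77, -90, 56, 0.39)]
top blobs(area,X,Y,z): []
  net: [(77, -90, 57, 0.38), (186, 163, 2, 0.37)]
```

View pics/s3.png

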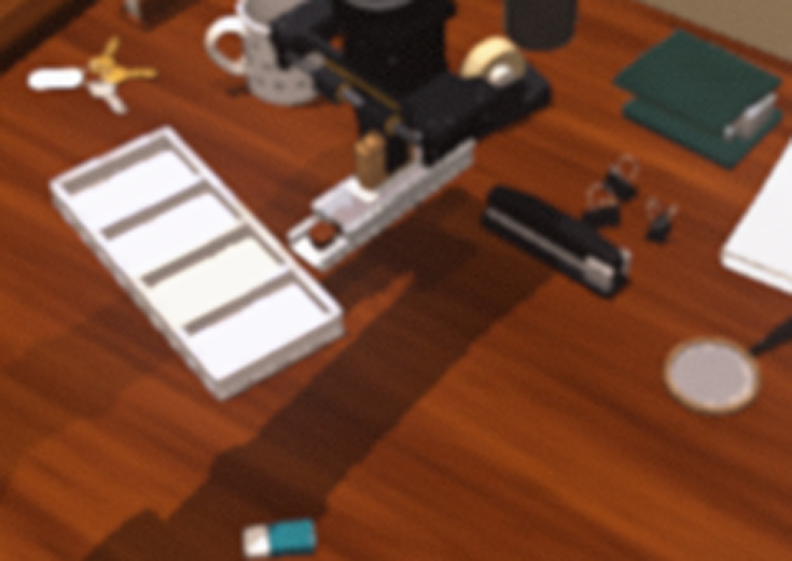

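The first toffee slid about 19 mm, into the open spout at crop (323,235); its centre is now about 22 mm from the edge. I'll make the next stroke slightly stronger.

```bash
python3 -m crank '[{"tx":4,"ty":0,"tz":0,"turn":0},{"tx":14,"ty":0,"tz":0,"turn":0},{"tx":32,"ty":0,"tz":0,"turn":0},{"tx":60,"ty":0,"tz":0,"turn":0},{"tx":31,"ty":0,"tz":0,"turn":0}]' >/dev/null&& python3 -m crank '[{"tx":-17,"ty":0,"tz":0,"turn":0},{"tx":-27,"ty":0,"tz":0,"turn":0},{"tx":-31,"ty":0,"tz":0,"turn":0},{"tx":-31,"ty":0,"tz":0,"turn":0}]'
python3 look.py s4
```

```text
time: 8.55
position: [0.63, -0.0058, 0.121]
tool_rot: [-0.277, -3.129, -0.0]
ft_force: [-0.1, -0.6, -3.7]
grip_width: 0.207
grip_force: 45.0
scene blobs(area,X,Y,z): [(68, 42, -90, 19)]
  net: [(79, -88, 63, 0.65), (43, -89, 7, 0.39), (153, -79, 52, 0.29)]
top blobs(area,X,Y,z): [(59, 42, -89, 20)]
  net: [(77, -89, 54, 0.48), (39, -86, 6, 0.37)]
```

One toffee is in section 1 and the next is in the same ready state. Now section 2, with the apex further inside the dish.

```bash
python3 -m crank '[{"tx":1,"ty":5,"tz":0,"turn":0},{"tx":5,"ty":18,"tz":0,"turn":0},{"tx":11,"ty":34,"tz":0,"turn":0},{"tx":16,"ty":50,"tz":0,"turn":0},{"tx":19,"ty":60,"tz":0,"turn":0}]' >/dev/null&& python3 -m crank '[{"tx":1,"ty":3,"tz":0,"turn":0},{"tx":1,"ty":3,"tz":0,"turn":0}]' && python3 -m crank '[{"tx":4,"ty":0,"tz":0,"turn":0},{"tx":14,"ty":0,"tz":0,"turn":0},{"tx":32,"ty":0,"tz":0,"turn":0},{"tx":60,"ty":0,"tz":0,"turn":0},{"tx":31,"ty":0,"tz":0,"turn":0}]' >/dev/null&& python3 -m crank '[{"tx":-17,"ty":0,"tz":0,"turn":0},{"tx":-27,"ty":0,"tz":0,"turn":0},{"tx":-31,"ty":0,"tz":0,"turn":0},{"tx":-31,"ty":0,"tz":0,"turn":0}]'
python3 look.py s5
```

```text
time: 9.62
position: [0.6218, 0.0594, 0.1212]
tool_rot: [0.276, 3.129, -0.001]
ft_force: [-0.2, -0.0, -3.4]
grip_width: 0.204
grip_force: 45.0
time: 10.75
position: [0.6214, 0.0596, 0.121]
tool_rot: [-0.277, -3.129, -0.0]
ft_force: [-0.2, -0.1, -2.9]
grip_width: 0.203
grip_force: 45.0
scene blobs(area,X,Y,z): [(37, -17, -41, 20), (67, 42, -89, 19)]
  net: [(54, -24, 58, 0.62), (-16, -32, 28, 0.4), (40, -88, 4, 0.38), (-3, 106, 4, 0.2)]
top blobs(area,X,Y,z): [(58, 42, -89, 20), (57, -15, -36, 20)]
  net: [(39, -86, 3, 0.65), (53, -28, 56, 0.55), (-20, -34, 18, 0.43)]
```

```bash
python3 -m crank '[{"tx":0,"ty":5,"tz":0,"turn":0},{"tx":-1,"ty":18,"tz":0,"turn":0},{"tx":-2,"ty":36,"tz":0,"turn":0},{"tx":-3,"ty":54,"tz":0,"turn":0},{"tx":-4,"ty":65,"tz":0,"turn":0}]' >/dev/null&& python3 -m crank '[{"tx":0,"ty":4,"tz":0,"turn":0},{"tx":0,"ty":4,"tz":0,"turn":0}]' && python3 -m crank '[{"tx":4,"ty":0,"tz":0,"turn":0},{"tx":15,"ty":0,"tz":0,"turn":0},{"tx":34,"ty":0,"tz":0,"turn":0},{"tx":64,"ty":0,"tz":0,"turn":0},{"tx":33,"ty":0,"tz":0,"turn":0}]' >/dev/null&& python3 -m crank '[{"tx":-18,"ty":0,"tz":0,"turn":0},{"tx":-29,"ty":0,"tz":0,"turn":0},{"tx":-33,"ty":0,"tz":0,"turn":0},{"tx":-33,"ty":0,"tz":0,"turn":0}]'
python3 look.py s6
```

```text
time: 11.82
position: [0.6378, 0.1267, 0.1211]
tool_rot: [-0.276, -3.129, 0.001]
ft_force: [-0.3, 0.2, -3.3]
grip_width: 0.197
grip_force: 45.0
time: 12.95
position: [0.6374, 0.1269, 0.1211]
tool_rot: [-0.277, -3.129, -0.0]
ft_force: [0.2, 0.4, -3.8]
grip_width: 0.202
grip_force: 45.0
scene blobs(area,X,Y,z): [(34, -1, 26, 20), (37, -17, -40, 20), (80, 41, -91, 18)]
  net: [(-2, 30, 20, 0.6), (-17, -32, 27, 0.52), (47, 44, 64, 0.38)]
top blobs(area,X,Y,z): [(56, 3, 30, 20), (58, 41, -89, 20), (57, -14, -36, 20)]
  net: [(-15, -35, 19, 0.59), (-2, 32, 21, 0.57), (51, 46, 58, 0.54), (41, -88, 8, 0.53)]
```

```bash
python3 -m crank '[{"tx":2,"ty":-1,"tz":0,"turn":0.5},{"tx":7,"ty":-3,"tz":0,"turn":1.7},{"tx":12,"ty":-5,"tz":0,"turn":3.2},{"tx":17,"ty":-7,"tz":0,"turn":4.8},{"tx":21,"ty":-8,"tz":0,"turn":6.4}]' >/dev/null&& python3 -m crank '[{"tx":1,"ty":-1,"tz":0,"turn":1.2},{"tx":1,"ty":-1,"tz":0,"turn":1.6},{"tx":1,"ty":-1,"tz":0,"turn":1.6},{"tx":1,"ty":-1,"tz":0,"turn":1.6}]'
python3 - <<'E'
from h import *
rows([.6134,.1217,.121],40)
E
python3 look.py s7
```

```text
time: 14.28
position: [0.6144, 0.1227, 0.1213]
tool_rot: [1.329, 2.847, 0.0]
ft_force: [0.4, -0.2, -3.3]
grip_width: 0.203
grip_force: 45.0
shift [-0.1 -1.4  0.3] ydir 39.96 x [-0.642  0.766  0.   ] z [ 0.  0. -1.]
turn units -0.007618982287928589 or -0.007618982287928589
scene blobs(area,X,Y,z): [(34, -1, 26, 21), (80, 41, -91, 20), (36, -17, -40, 20)]
  net: [(-15, -36, 24, 0.57), (37, 76, 62, 0.55), (1, 33, 22, 0.49), (41, -87, 4, 0.41), (95, 36, 51, 0.31)]
top blobs(area,X,Y,z): [(59, 41, -90, 20), (27, -2, 31, 20), (57, -15, -36, 20)]
  net: [(41, -87, 5, 0.53), (-1, 32, 20, 0.5)]
```

View pics/s7.png

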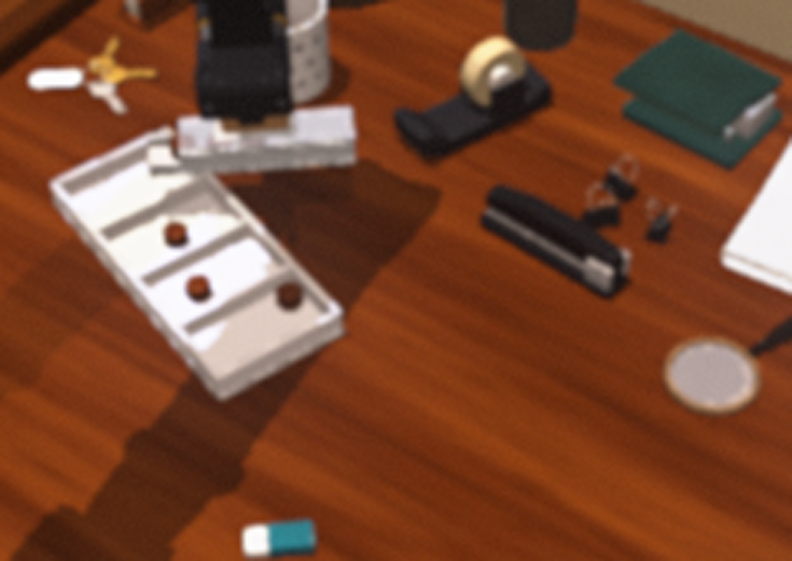

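The picture shows one toffee each in sections 3, 2 and 1, at crop (176,234), (198,288) and (290,295). The spout is over section 4 at (160,160). Shake.

```bash
python3 -m crank '[{"tx":4,"ty":0,"tz":0,"turn":0},{"tx":15,"ty":0,"tz":0,"turn":0},{"tx":34,"ty":0,"tz":0,"turn":0},{"tx":64,"ty":0,"tz":0,"turn":0},{"tx":33,"ty":0,"tz":0,"turn":0}]' >/dev/null&& python3 -m crank '[{"tx":-18,"ty":0,"tz":0,"turn":0},{"tx":-29,"ty":0,"tz":0,"turn":0},{"tx":-33,"ty":0,"tz":0,"turn":0},{"tx":-33,"ty":0,"tz":0,"turn":0}]'
python3 look.py s8
```

```text
time: 15.6
position: [0.6142, 0.1227, 0.121]
tool_rot: [-1.331, -2.845, -0.0]
ft_force: [1.0, 0.4, -3.6]
grip_width: 0.206
grip_force: 45.0
scene blobs(area,X,Y,z): [(37, -11, 94, 20), (34, -1, 26, 20), (36, -17, -40, 20), (80, 41, -91, 18)]
  net: [(42, -90, 0, 0.61), (-16, -35, 24, 0.61), (-3, 32, 22, 0.5), (-8, 104, 30, 0.46)]
top blobs(area,X,Y,z): [(54, -7, 98, 20), (58, 41, -89, 20), (24, -2, 31, 20), (57, -14, -36, 20)]
  net: [(41, -88, 7, 0.48), (-9, 103, 22, 0.44), (-3, 30, 23, 0.43), (-15, -35, 19, 0.38), (2, 31, 9, 0.23)]
```

Every section has one now; two toffees are left. The next goes into section 3, off to the side of the one there.

```bash
python3 -m crank '[{"tx":-1,"ty":-5,"tz":0,"turn":0},{"tx":-4,"ty":-20,"tz":0,"turn":0},{"tx":-8,"ty":-39,"tz":0,"turn":0},{"tx":-11,"ty":-57,"tz":0,"turn":0},{"tx":-13,"ty":-69,"tz":0,"turn":0}]' >/dev/null&& python3 -m crank '[{"tx":-1,"ty":-3,"tz":0,"turn":0},{"tx":-1,"ty":-3,"tz":0,"turn":0}]' && python3 -m crank '[{"tx":4,"ty":0,"tz":0,"turn":0},{"tx":15,"ty":0,"tz":0,"turn":0},{"tx":34,"ty":0,"tz":0,"turn":0},{"tx":64,"ty":0,"tz":0,"turn":0},{"tx":33,"ty":0,"tz":0,"turn":0}]' >/dev/null&& python3 -m crank '[{"tx":-18,"ty":0,"tz":0,"turn":0},{"tx":-29,"ty":0,"tz":0,"turn":0},{"tx":-33,"ty":0,"tz":0,"turn":0},{"tx":-33,"ty":0,"tz":0,"turn":0}]'
python3 look.py s9
```

```text
time: 16.68
position: [0.5683, 0.066, 0.1215]
tool_rot: [1.33, 2.846, 0.002]
ft_force: [-0.5, 0.6, -3.1]
grip_width: 0.207
grip_force: 45.0
time: 17.8
position: [0.5678, 0.0662, 0.1211]
tool_rot: [-1.329, -2.846, -0.0]
ft_force: [0.1, 0.0, -3.3]
grip_width: 0.204
grip_force: 45.0
scene blobs(area,X,Y,z): [(31, -10, 95, 21), (19, -3, 20, 17), (43, -16, -39, 20), (69, 42, -90, 19)]
  net: [(-16, -31, 27, 0.62), (-12, 102, 24, 0.56), (-9, 14, 58, 0.48), (40, -89, 3, 0.45), (-2, 31, 20, 0.36)]
top blobs(area,X,Y,z): [(23, -17, -30, 20)]
  net: [(-17, -37, 16, 0.48), (-8, 16, 63, 0.4)]
```

View pics/s9.png

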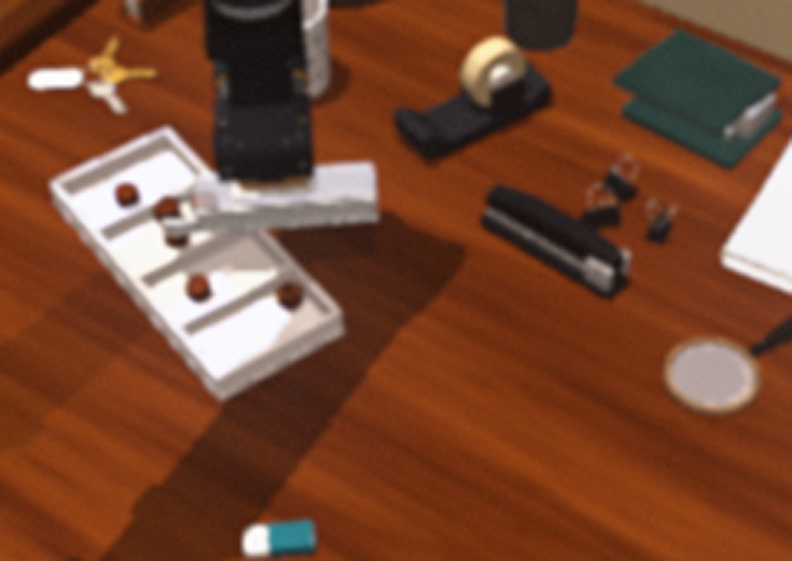

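The next toffee is about 7 mm from the spout edge, at crop (168,208). I'll recentre and use a milder stroke.

```bash
python3 -m crank '[{"tx":-2,"ty":1,"tz":0,"turn":0},{"tx":-5,"ty":3,"tz":0,"turn":0},{"tx":-9,"ty":5,"tz":0,"turn":0},{"tx":-12,"ty":7,"tz":0,"turn":0},{"tx":-13,"ty":8,"tz":0,"turn":0}]' >/dev/null&& python3 -m crank '[{"tx":3,"ty":0,"tz":0,"turn":0},{"tx":11,"ty":0,"tz":0,"turn":0},{"tx":25,"ty":0,"tz":0,"turn":0},{"tx":46,"ty":0,"tz":0,"turn":0},{"tx":24,"ty":0,"tz":0,"turn":0}]' >/dev/null&& python3 -m crank '[{"tx":-13,"ty":0,"tz":0,"turn":0},{"tx":-21,"ty":0,"tz":0,"turn":0},{"tx":-24,"ty":0,"tz":0,"turn":0},{"tx":-24,"ty":0,"tz":0,"turn":0}]'
python3 look.py s10
```

```text
time: 19.75
position: [0.5824, 0.0609, 0.1211]
tool_rot: [-1.33, -2.845, -0.0]
ft_force: [-0.3, 0.3, -2.9]
grip_width: 0.203
grip_force: 45.0
scene blobs(area,X,Y,z): [(31, -10, 95, 22), (67, -10, 21, 22), (38, -18, -41, 21), (74, 43, -90, 20)]
  net: [(-16, -34, 27, 0.63), (-28, 29, 19, 0.57), (19, 8, 54, 0.56), (43, -91, 3, 0.49), (0, 33, 18, 0.46), (-9, 104, 27, 0.39)]
top blobs(area,X,Y,z): [(49, -25, 19, 26), (56, -15, -36, 20)]
  net: [(41, -87, 5, 0.57), (-17, -34, 16, 0.55), (-27, 31, 19, 0.48), (24, 7, 56, 0.38)]
```

Five are out, and the last sits 23 mm from the edge. It goes into section 1.

```bash
python3 -m crank '[{"tx":-2,"ty":-3,"tz":0,"turn":0},{"tx":-8,"ty":-11,"tz":0,"turn":0},{"tx":-15,"ty":-22,"tz":0,"turn":0},{"tx":-25,"ty":-35,"tz":0,"turn":0},{"tx":-35,"ty":-50,"tz":0,"turn":0}]' >/dev/null&& python3 -m crank '[{"tx":-10,"ty":-14,"tz":0,"turn":0},{"tx":-20,"ty":-28,"tz":0,"turn":0},{"tx":-29,"ty":-41,"tz":0,"turn":0},{"tx":-36,"ty":-51,"tz":0,"turn":0},{"tx":-40,"ty":-57,"tz":0,"turn":0}]' >/dev/null && python3 -m crank '[{"tx":-2,"ty":-3,"tz":0,"turn":0},{"tx":-2,"ty":-3,"tz":0,"turn":0}]' && python3 -m crank '[{"tx":4,"ty":0,"tz":0,"turn":0},{"tx":15,"ty":0,"tz":0,"turn":0},{"tx":34,"ty":0,"tz":0,"turn":0},{"tx":64,"ty":0,"tz":0,"turn":0},{"tx":33,"ty":0,"tz":0,"turn":0}]' >/dev/null&& python3 -m crank '[{"tx":-18,"ty":0,"tz":0,"turn":0},{"tx":-29,"ty":0,"tz":0,"turn":0},{"tx":-33,"ty":0,"tz":0,"turn":0},{"tx":-33,"ty":0,"tz":0,"turn":0}]'
python3 look.py s11
```

```text
time: 21.45
position: [0.5477, -0.0686, 0.1212]
tool_rot: [-1.33, -2.846, -0.0]
ft_force: [-0.2, -0.4, -4.5]
grip_width: 0.204
grip_force: 45.0
time: 22.58
position: [0.5473, -0.0684, 0.121]
tool_rot: [-1.33, -2.845, -0.0]
ft_force: [-0.9, 0.1, -3.1]
grip_width: 0.2
grip_force: 45.0
scene blobs(area,X,Y,z): [(31, -10, 95, 21), (61, -8, 21, 21), (36, -17, -40, 20), (54, -44, -90, 26)]
  net: [(7, -34, 5, 0.72), (-18, -33, 26, 0.64), (-10, 103, 29, 0.64), (-30, 26, 18, 0.6), (-1, 32, 20, 0.58)]
top blobs(area,X,Y,z): [(55, -7, 98, 21), (54, 2, 30, 20), (53, -24, 20, 26)]
  net: [(-27, 26, 20, 0.55), (-5, 101, 24, 0.51), (-1, 30, 21, 0.41)]
```

View pics/s11.png

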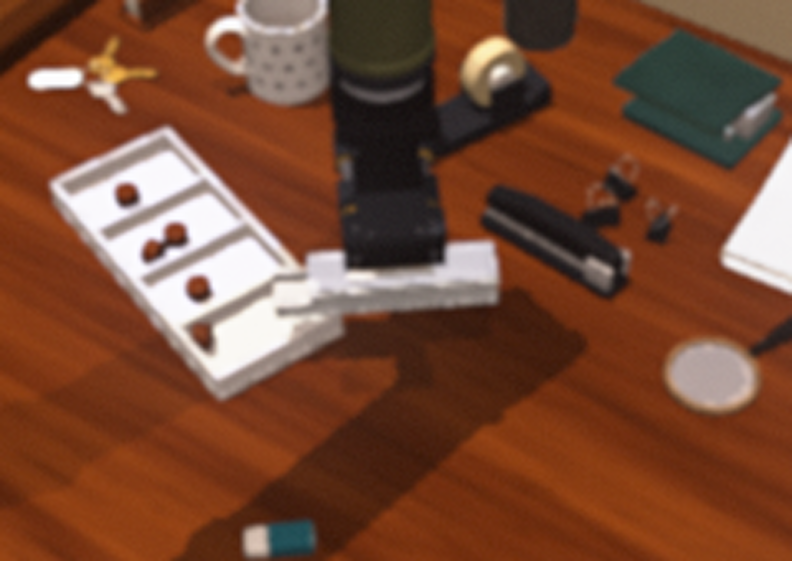

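All six are out: five show in the picture, plus the earlier one in section 1, which the shaker hides. I'm returning the shaker to its original spot.

```bash
python3 -m crank '[{"tx":-8,"ty":-12,"tz":0,"turn":0},{"tx":-25,"ty":-40,"tz":0,"turn":-1},{"tx":-45,"ty":-72,"tz":0,"turn":-2.5},{"tx":-65,"ty":-104,"tz":0,"turn":-4.5},{"tx":-77,"ty":-122,"tz":0,"turn":-6.5}]' >/dev/null&& python3 -m crank '[{"tx":0,"ty":0,"tz":0,"turn":-2},{"tx":0,"ty":0,"tz":0,"turn":-4},{"tx":0,"ty":0,"tz":10,"turn":-6},{"tx":0,"ty":0,"tz":25,"turn":-7.5},{"tx":0,"ty":0,"tz":40,"turn":-7.5}]' && python3 -m crank '[{"tx":0,"ty":0,"tz":2,"turn":0},{"tx":0,"ty":0,"tz":4,"turn":0},{"tx":0,"ty":0,"tz":4,"turn":0},{"tx":0,"ty":0,"tz":4,"turn":0}]'
python3 - <<'E'
from h import *
im,d=ctrl.get_image("top");P=cloud("top",d)
m=(abs(P[...,0]-.5)<.13)&(abs(P[...,1]+.205)<.1)&(P[...,2]>.02)&(P[...,2]<.062)
print("roof z",np.median(P[m][:,2]))
E
```

```text
time: 24.02
position: [0.5029, -0.207, 0.0808]
tool_rot: [-0.539, 3.095, -0.0]
ft_force: [-0.5, 0.1, -2.7]
grip_width: 0.207
grip_force: 45.0
time: 24.52
position: [0.5038, -0.2062, 0.0776]
tool_rot: [-0.543, 3.094, -0.0]
ft_force: [-0.2, -0.2, -3.1]
grip_width: 0.205
grip_force: 45.0
roof z 0.0385839476802321
```

```bash
python3 -m crank '[{"tx":0,"ty":0,"tz":2,"turn":0},{"tx":0,"ty":0,"tz":4,"turn":0},{"tx":0,"ty":0,"tz":5,"turn":0},{"tx":0,"ty":0,"tz":6,"turn":0},{"tx":0,"ty":0,"tz":6,"turn":0}]'; python3 -m crank '[{"tx":0,"ty":0,"tz":1,"turn":0},{"tx":0,"ty":0,"tz":1,"turn":0}]'
```

```text
time: 25.2
position: [0.5033, -0.2061, 0.0711]
tool_rot: [0.543, -3.094, -0.0]
ft_force: [0.7, 0.2, -2.6]
grip_width: 0.204
grip_force: 45.0
time: 25.45
position: [0.5034, -0.2061, 0.0701]
tool_rot: [0.543, -3.094, -0.0]
ft_force: [-0.0, -0.6, -3.1]
grip_width: 0.202
grip_force: 45.0
```

```bash
for i in 1; do python3 -m crank '[{"tx":0,"ty":0,"tz":1,"turn":0},{"tx":0,"ty":0,"tz":1,"turn":0}]'|sed -n '2p;4p'; python3 -m crank '[{"tx":0,"ty":0,"tz":1,"turn":0},{"tx":0,"ty":0,"tz":1,"turn":0}]'|sed -n '2p;4p'; done
```

```text
position: [0.5034, -0.2061, 0.0692]
ft_force: [1.0, -0.4, -2.6]
position: [0.5035, -0.2062, 0.0688]
ft_force: [-3.7, 1.8, 5.1]
```

Contact felt. Release and retreat.

```bash
python3 -m crank '[{"tx":0,"ty":0,"tz":0,"turn":0},{"tx":0,"ty":0,"tz":0,"turn":0},{"tx":0,"ty":0,"tz":0,"turn":0},{"tx":0,"ty":0,"tz":0,"turn":0}]' 60 && python3 -m crank '[{"tx":0,"ty":0,"tz":-15,"turn":0},{"tx":0,"ty":0,"tz":-45,"turn":0},{"tx":0,"ty":0,"tz":-90,"turn":0},{"tx":0,"ty":0,"tz":-130,"turn":0},{"tx":0,"ty":0,"tz":-150,"turn":0}]'>/dev/null && python3 -m crank '[{"tx":-60,"ty":-50,"tz":0,"turn":0},{"tx":-110,"ty":-90,"tz":0,"turn":0},{"tx":-130,"ty":-150,"tz":0,"turn":0},{"tx":-130,"ty":-150,"tz":0,"turn":0}]'
python3 look.py; python3 - <<'E'
from h import *
im,d=ctrl.get_image("scene");cv2.imwrite("pics/end_s.png",im[:,:,::-1])
im,d=ctrl.get_image("top");a=im[100:330,60:430]
cv2.imwrite("pics/end.png",cv2.resize(a,None,fx=2.1,fy=2.1,interpolation=cv2.INTER_CUBIC)[:,:,::-1])
for q in("shaker","mug_1","stapler","tape_dispenser"):print(q,[(np.round(r["xyz"],3).tolist(),round(r["confidence"],2)) for r in ctrl.mark_of("top",q)][:2])
E
```

```text
time: 26.45
position: [0.5034, -0.2061, 0.0681]
tool_rot: [-0.543, 3.094, 0.0]
ft_force: [-0.0, -0.6, 0.7]
grip_width: 0.573
grip_force: 0.0
time: 27.58
position: [0.6778, -0.3055, 0.2166]
tool_rot: [0.541, -3.091, 0.004]
ft_force: [-0.3, -0.7, -0.3]
grip_width: 0.688
grip_force: 0.0
scene blobs(area,X,Y,z): [(31, -10, 94, 22), (62, -8, 22, 22), (35, -17, -39, 20), (66, 42, -90, 19), (54, -43, -88, 24)]
  net: [(-28, 29, 14, 0.61), (0, 31, 22, 0.59), (-18, -36, 28, 0.54), (-41, -92, 18, 0.5), (39, -91, 4, 0.49), (-12, 103, 24, 0.43)]
top blobs(area,X,Y,z): [(57, -7, 98, 20), (54, 3, 30, 20), (54, 42, -90, 20), (51, -24, 19, 26), (54, -14, -36, 20), (54, -41, -88, 26)]
  net: [(-1, 29, 20, 0.59), (39, -87, 6, 0.57), (-26, 30, 19, 0.54), (-17, -36, 18, 0.48), (-9, 102, 22, 0.46), (-32, -91, 14, 0.38)]
shaker [([0.472, -0.494, 0.002], 0.66)]
mug_1 [([0.744, 0.212, -0.002], 0.75)]
stapler [([0.703, -0.128, -0.003], 0.72), ([0.482, 0.019, 0.005], 0.41)]
tape_dispenser [([0.81, 0.016, -0.001], 0.95)]
```

View pics/end.png

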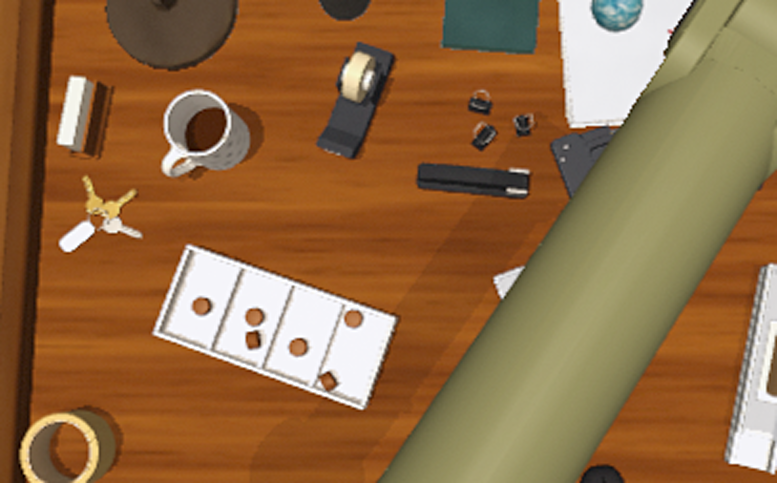

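The picture shows all six toffees in the dish (crop 202,306; 255,317; 253,340; 299,347; 353,318; 328,381), with every section filled and the bystanders in place. The arm hides the shaker here, so I'll check it in the scene view.

View pics/end_s.png

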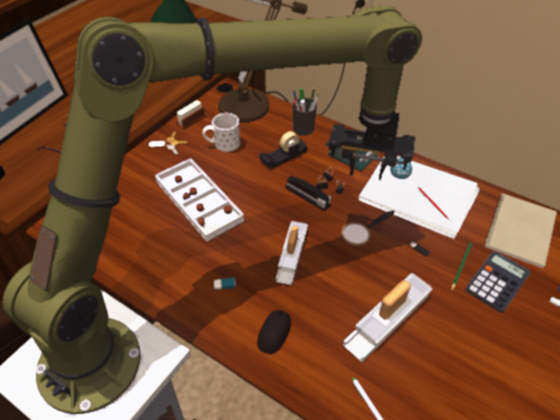

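The empty shaker stands upright at (292,252) on bare desk, clear of the gripper. Handing in.

```bash
python3 -m crank '[{"tx":0,"ty":0,"tz":0,"turn":0},{"tx":0,"ty":0,"tz":0,"turn":0}]' >/dev/null; python3 -c "
from bench import ctrl
print(ctrl.close_job())"
```

```text
the job is handed in; nothing more can be done
None
```

All six toffees are in the dish (2, 1, 2 and 1 in sections 1 to 4), the empty shaker stands released upright on the bare desk, the mug, stapler and tape dispenser have not moved, and the job was handed in at about 28 s.

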